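# Index the drilling guide to its next slot and hold the pin home

### The job

On the drilling jig, a steel tab on a slotted screw head locks the pull plunger down: take the flat-bladed key from its wooden stand, use it to turn the screw a quarter turn anticlockwise until the tab is clear of the plunger's collar, and stand the key back in its stand. Then pull the plunger's black knob up, slide the carriage along the rail to the very next slot (there is only one way to go), and push the pin down fully home in that slot. Its spring lifts the pin again if you let go, so finish while holding: keep the knob gripped and pressed fully home for a colleague to drill, and leave the other things on the bench where they are.

Things in the scene. Friction and masses are not known exactly. Their poses are not given: they have to be found in the camera images.
- jig: Fixed drilling jig: white panel 160 x 330 x 18 mm on the bench, with a rail 56 mm wide, 300 mm long, along its y axis (top 38 mm above the bench). Origin on the bench under the panel's centre, z up, yaw varies. Three slots, 9.5 mm along y, in the rail at y = -40, 24, 88 mm. A grey carriage 70 x 97 mm (top at 58 mm) rides on it; its pin starts in the first slot and goes one slot towards +y.
- slot0 (a point): Centre of the mouth of the first slot, at the rail's top (38 mm above the bench), where the pin sits at the start.
- slot1 (a point): Centre of the mouth of the next slot, the goal for the pin, 64 mm from slot0 along the jig's +y axis; the plunger's axis must end above it.
- carriage (a joint): Travel of the carriage along the jig's +y axis in m: 0 at the start (first slot), 0.064 at the next slot, 0.115 at the end. Sliding friction about 2 N; the plunger's pin locks it while in a slot (about 0.8 mm of play).
- knob: Black round upright knob of the plunger, 26 mm in diameter, 32 mm tall; origin at its centre, 88 mm above the bench plus the plunger's lift, on the plunger's axis. Grip it from above by its sides; raised and moved sideways it takes the carriage along. Below it: a 12 mm stem, a steel collar 36 mm in diameter, 4.5 mm high, on the carriage, and the 8 mm pin with a round tip.
- plunger (a joint): Lift of the plunger in m: 0 with the pin home, 0.016 at the top stop. The tab holds it under 0.003; once the tab is clear a spring (700 N/m) lifts it and it rests half way at about 0.005, so pressing it home takes 3 to 4 N and pulling it to 0.013 takes 6 to 7 N. The home pin reaches 10 mm into the slot: lift it to 0.012 to 0.015 to slide. Let down between slots the pin meets the rail at 0.010.
- screw_slot (a point): Centre of the mouth of the slot in the steel screw head (27 mm across), 78 mm above the bench, 45 mm from the plunger towards the jig's -y. The slot, 9 mm wide, 8 mm deep, 23 mm long, open at its ends, runs along this point's y; the point turns with the screw, z up. A flat tab, 12 mm wide, reaches 36 mm along the point's +y, 6 to 9 mm above the carriage, over the collar at the start.
- screw (a joint): Turn of the screw in rad, growing anticlockwise seen from above: at the start 0 to 0.25 (tab over the collar), stop at 1.57. Past about 0.7 the tab is clear; turn it to well over 1.1. Friction about 0.1 N m; it stays where it is left.
- key: Loose key, about 0.12 kg, upright in its stand; origin at the tip of its blade (lowest point), z up the handle. Blade 20 mm along the key's x, 4 mm thick along y, 12 mm long, with a V edge; then a 10 mm round shaft; a square steel flange 36 x 36 mm from 42 to 47 mm above the tip; a square black handle 24 x 24 mm from 47 to 107 mm, faces along x and y.
- key_flange (a point): Centre of the underside of the key's flange, 42 mm above the blade tip; it rests on the stand's top when the key is in its stand.
- stand: Fixed wooden block 60 x 50 x 45 mm, origin on the bench under its centre. A through hole 28 mm (its x) by 18 mm (its y) takes the key's blade and shaft; the key hangs in it by its flange, blade along the stand's x within 0.12 rad. A similar block nearby holds six drill bits; the two may swap places.
- stand_top (a point): Centre of the hole at the stand's top face, 45 mm above the bench.
- glue: Bystander: white glue bottle, 54 mm in diameter, 140 mm tall, beyond the jig; origin under its foot.
- lift_hinge: Bystander: grey furniture hinge arm, 170 x 30 x 29 mm, lying; origin under its centre.
- hinge_cup: Bystander: loose round steel hinge cup, 40 mm in diameter, 12 mm high, lying on the jig's panel near the +y end; origin under its centre.
- tape: Bystander: tape measure, 65 x 35 x 60 mm; origin under its centre.
- jar: Bystander: clear jar with a steel cap, 66 mm in diameter, 85 mm tall; origin under its foot.
Not all that is in view belongs to the job. What is shaped like the stand but blue or turquoise is not meant.

How it is judged:
By the outcome, as a careful person would: the job done as asked, in the order asked, and still so for the second after the job is handed in, while the arm keeps its last pose, push and grip.
It also fails if it takes over 64 s, if anything falls off the work surface, if the arm or the gripper's body presses on something with over 40 N, if the wrist force passes 120 N, or if a joint passes its speed limit or range.

### The arm

A 7-joint arm with a two-finger parallel gripper is mounted at the origin on the work surface. World frame = base frame: x ahead of the robot, y to its left, z up, the work surface at z = 0. Lengths are in m, angles in rad, forces in N, time in s.
With the tool pointing down it reaches from about 0.425 to 0.95 m from the base axis. Payload 4.7 kg.
Tool frame: the origin (TCP) lies on the centre line of the jaws, within the pads' length; the fingertips stand robot.nose_length ahead of it and the grasp point (between the pads) lies 8 mm behind it (robot.nose_length is the distance from the TCP to the fingertips, in m); z points along the fingers, x is the direction in which the jaws open and shut, and the axes are right-handed (so a half turn about z gives the same grasp; the last joint's range is limited). The gripper opens to 85 mm and grips with 20 to 120 N. Pads are 22 mm wide; open, the fingers measure 114 mm over their backs; the gripper's body (76 mm by 85 mm) begins 54 mm behind the grasp point. The pads swing forward as they close: fully open they stand 13 mm farther back than shut.
Start: joints at [-1.329, 0.469, -0.049, 1.532, 0.024, 1.141, -0.082], TCP at [0.181, 0.65, 0.242] pointing down, gripper open.
Joint ranges: [-2.59, 2.59], [-0.33, 1.99], [-1.39, 1.29], [0.1, 2.45], [-1.04, 4.18], [0.21, 1.99], [-2.66, 2.66]. Speed limits (rad/s): [2.57, 2.57, 3.14, 3.14, 3.14, 3.14, 3.14].

### API

Orientations are given as [roll, pitch, yaw] about the fixed x, y, z axes, in that order (R = Rz(yaw) Ry(pitch) Rx(roll)).
In Python, from plant import robot gives the robot as it stands. Calls block until the motion is done:
- robot.goto(position, orientation): joint-space move of the TCP to a pose.
- robot.move_straight(position, vel=0.15, attitude=None, contact_N=None): straight line of the TCP; attitude=None keeps the orientation; vel is the mean speed in m/s. With contact_N (N) it stops when the force on the tool has changed by that much, and returns True; else False.
- robot.move_joints(angles): joint-space move.
- robot.grip(opening, strength=None): opening from 0.0 (shut) to 1.0 (fully open); strength is the grip in N (None keeps the last); returns when the fingers have stopped.
- robot.sleep(seconds).
- robot.inverse_kinematics(position, orientation): joint angles nearest the present ones, or None.
- robot.sense(): the state.
- robot.grab_frame(name): name is "side" or "top" or "wrist"; returns a dict with "image" (480x640x3 uint8, red, green, blue), "range_z" (480x640 float32, m along the optical axis (not along the pixel's ray), 0 where there is no reading), "fx", "fy", "cx", "cy" (pixels), "R" (3x3) and "t" (3): a world point X has camera coordinates R X + t. Camera axes: x right, y down, z forward; pixel columns grow to the right and rows downward; lengths in m; the calibration is good to about 2 mm. A picture is of the moment at which its call begins.
A pose or a line that the arm cannot do raises robot.IKError and nothing moves.
- robot.close_job(): hands the job in, once; it reports no verdict.
The state is a dict: "t": time; "joint_pos": joint angles; "joint_velocities": joint speeds; "effort": joint torques, N m; "tcp_pos": TCP position; "tcp_rot": TCP orientation; "wrist_force": force on the tool from outside, world axes, zero at the start; "torque": the same for the moment, N m; "opening": opening from 0.0 (shut) to 1.0 (fully open).
Only numpy, scipy, OpenCV 4.12 (cv2) and the standard library are available. Lean on these libraries where they do the work, as an engineer would, in place of code of your own. Each camera call takes 0.05 s, during which the arm holds its last target. There are 200 camera calls.

## Working session

There is one attempt and no reset: what is moved stays moved. The work goes in short steps, each a Python script; the robot and the scene stay as the last script left them, time stands still between calls to the robot, and variables do not carry over. Pictures are saved under pics/ and viewed, about 8 in all and at most 12, crops included, and the job is handed in when it is done.

```bash
ls; mkdir -p pics; python3 - <<'E'
from plant import robot
import cv2,numpy as np
s=robot.sense();print(s['t'],s['tcp_pos'],s['tcp_rot'],s['opening'],robot.nose_length)
for n in('top','side'):
    f=robot.grab_frame(n);cv2.imwrite(f'pics/{n}0.png',f['image'][:,:,::-1]);np.savez(f'pics/{n}0.npz',**f)
    print(n,f['fx'],f['cx'],f['cy'],(-f['R'].T@f['t']).round(3),f['R'].round(2).tolist())
E
```

```text
pics
0.0 [0.18041095 0.64984011 0.24123965] [3.14151798e+00 2.01249419e-03 1.30000717e+00] 0.995692913266881 0.011
top 476.2639414551473 319.85048878772574 235.48564701035065 [0.392 0.014 1.273] [[0.0, -1.0, -0.0], [-0.98, -0.0, -0.2], [0.2, 0.0, -0.98]]
side 434.41213988281373 317.86302976120567 244.12127596567558 [0.481 0.873 0.713] [[-0.99, -0.13, -0.02], [-0.06, 0.6, -0.8], [0.12, -0.79, -0.6]]
```

View pics/top0.png

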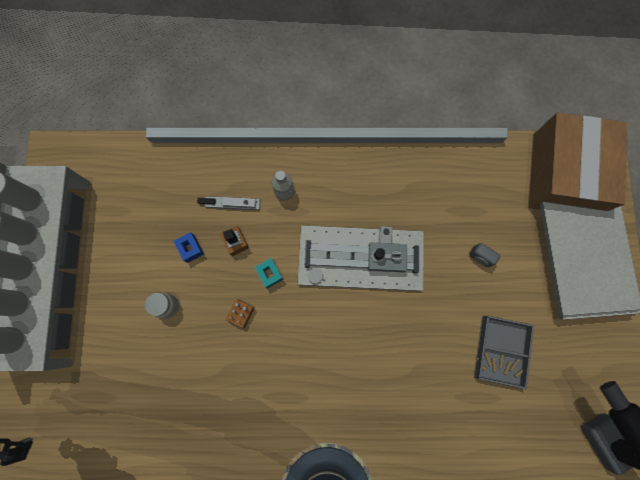

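View pics/side0.png

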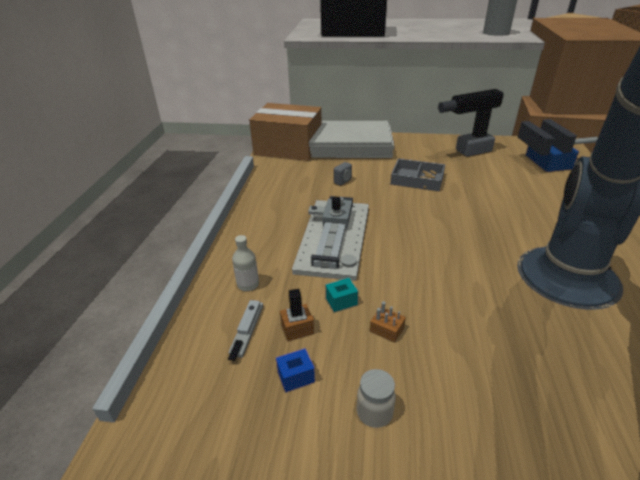

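Candidates (top view): the brown block at (234,240) has a black-handled key, so it is the stand. The brown block at (240,313) holds drill bits, and the blue (188,247) and turquoise (269,273) blocks are decoys. The jig is at (362,258), the carriage at (388,257) on its right end, and the hinge cup at (316,278) marks +y, which is to the left. I'll enlarge both areas to confirm.

```bash
cat > h.py <<'E'
import numpy as np,cv2
def w(f,u,v,z):
    "world point on plane z through pixel"
    R,t=f['R'],f['t'];c=-R.T@t
    d=R.T@np.array([(u-f['cx'])/f['fx'],(v-f['cy'])/f['fy'],1]);return c+d*(z-c[2])/d[2]
def px(f,X):
    p=f['R']@np.asarray(X)+f['t'];return p[0]/p[2]*f['fx']+f['cx'],p[1]/p[2]*f['fy']+f['cy']
def crop(f,u0,v0,wd,ht,k,name):
    cv2.imwrite('pics/'+name,cv2.resize(f['image'][v0:v0+ht,u0:u0+wd,::-1],None,fx=k,fy=k,interpolation=cv2.INTER_CUBIC))
E
python3 - <<'E'
from h import *
f=dict(np.load('pics/top0.npz'))
a=f['image']
k=5
A=cv2.resize(a[215:275,200:280,::-1],None,fx=k,fy=k,interpolation=cv2.INTER_CUBIC)
B=cv2.resize(a[215:300,290:430,::-1],None,fx=k,fy=k,interpolation=cv2.INTER_CUBIC)
c=np.zeros((600,700,3),np.uint8);c[:170*0+300,:400]=A[:300];c=np.vstack([A if 0 else np.pad(A[:175],((0,0),(0,300),(0,0))),B]);cv2.imwrite('pics/c1.png',c)
for n,u,v,z in[('key',234,236,.11),('knob',380,253,.1),('screw',397,256,.078)]:print(n,w(f,u,v,z).round(3))
z=f['range_z']
for (u,v) in[(234,240),(380,253),(397,256)]:print(z[v-1:v+2,u-1:u+2].round(3).tolist())
E
```

```text
key [0.625 0.23  0.11 ]
knob [ 0.584 -0.134  0.1  ]
screw [ 0.58  -0.18   0.078]
[[1.2000000476837158, 1.2050000429153442, 1.2130000591278076], [1.218000054359436, 1.2170000076293945, 1.2209999561309814], [1.2200000286102295, 1.2280000448226929, 1.2289999723434448]]
[[1.1779999732971191, 1.1859999895095825, 1.1799999475479126], [1.1820000410079956, 1.180999994277954, 1.1799999475479126], [1.1829999685287476, 1.1820000410079956, 1.1790000200271606]]
[[1.2130000591278076, 1.2170000076293945, 1.2209999561309814], [0.0, 1.2170000076293945, 1.2120000123977661], [1.2139999866485596, 1.2070000171661377, 1.218000054359436]]
```

View pics/c1.png

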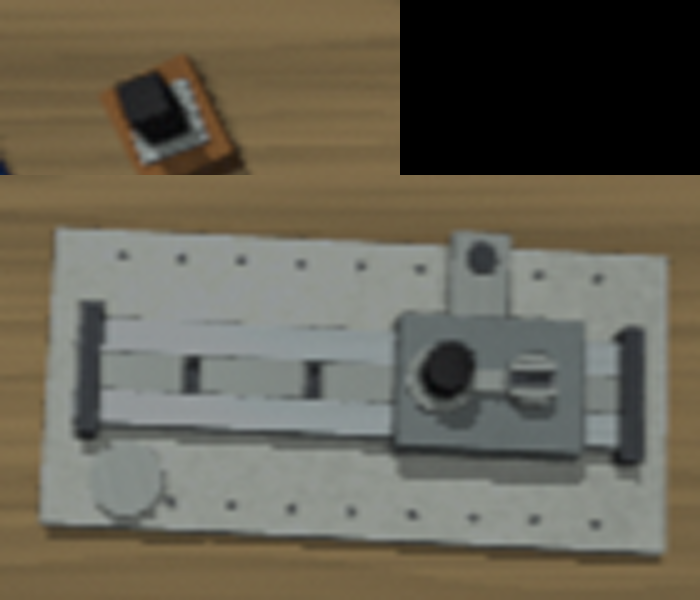

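Confirmed: the key, with black handle and steel flange, is in the brown block at crop (148,95). The jig has its knob at crop (447,370), the screw at (532,378), and empty slots at (313,380) and (190,375) to the left. Next I'll take closer wrist views.

```bash
python3 - <<'E'
from plant import robot
from h import *
pi=np.pi
f0=dict(np.load('pics/top0.npz'));print(w(f0,229.6,234,.11))
for n,p in(('jig',[.52,-.15,.34]),('key',[.56,.235,.34])):
    robot.goto(p,[pi,0,0]);
    f=robot.grab_frame('wrist');np.savez(f'pics/w_{n}.npz',**f)
    s=robot.sense();print(n,s['t'],s['tcp_pos'].round(4) if hasattr(s['tcp_pos'],'round') else s['tcp_pos'],(-f['R'].T@f['t']).round(3),f['R'].round(2).tolist(),f['fx'],s['joint_pos'])
    cv2.imwrite(f'pics/w_{n}.png',f['image'][:,:,::-1])
E
```

```text
[0.62981538 0.24097606 0.11      ]
jig 3.2167 [ 0.5203 -0.1492  0.3398] [ 0.52  -0.081  0.473] [[1.0, 0.0, 0.0], [0.0, -0.96, 0.26], [0.0, -0.26, -0.96]] 415.8326950678037 [-0.60325002  0.24091124  0.98810837  1.75694082 -0.21089094  1.25721089
  0.43888928]
key 4.7083 [0.5605 0.2325 0.3405] [0.561 0.301 0.473] [[1.0, -0.0, 0.0], [-0.0, -0.96, 0.27], [0.0, -0.27, -0.96]] 415.8326950678037 [-1.18604718  0.41274045  1.0203677   1.61126086 -0.36054505  1.32100755
 -0.1165452 ]
```

View pics/w_jig.png

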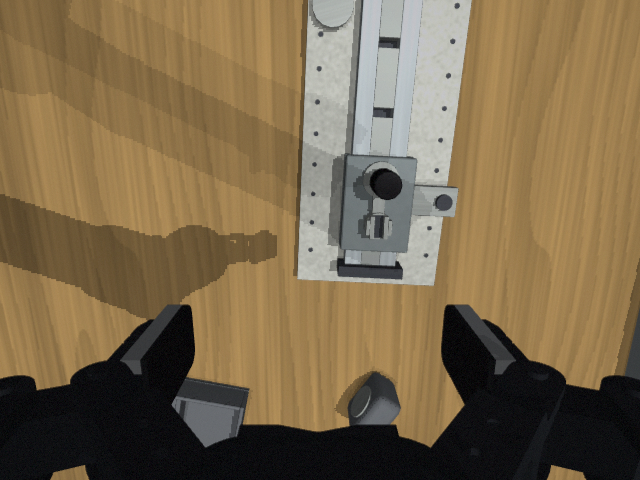

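View pics/w_key.png

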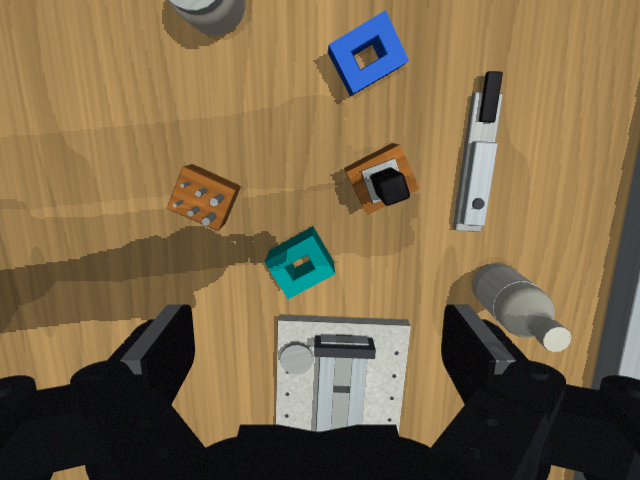

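The jig view shows the knob at (386,184), the screw at (378,228) and the slots at (383,113) and (388,43). The key view shows the key handle at (388,186) in the brown stand. I'll enlarge both in one picture.

```bash
python3 - <<'E'
from h import *
a=dict(np.load('pics/w_key.npz'))['image'];b=dict(np.load('pics/w_jig.npz'))['image']
r=lambda i,u,v,wd,h,k:cv2.resize(i[v:v+h,u:u+wd,::-1],None,fx=k,fy=k,interpolation=cv2.INTER_CUBIC)
A=r(a,340,140,85,85,4.7);B=r(b,335,145,85,115,4.7)
A=np.pad(A,((0,B.shape[0]-A.shape[0]),(0,0),(0,0)));cv2.imwrite('pics/c2.png',np.hstack([A,B]));print(A.shape)
E
```

```text
(540, 400, 3)
```

View pics/c2.png

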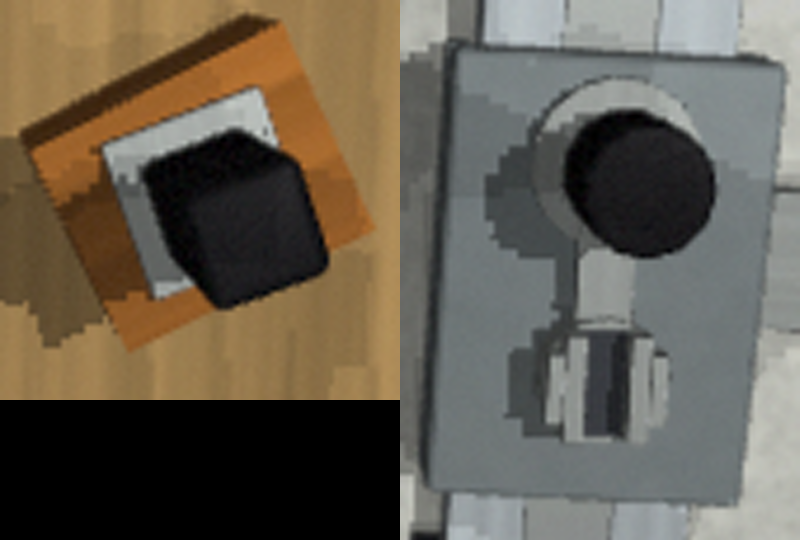

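```bash
python3 - <<'E'
from h import *
K=dict(np.load('pics/w_key.npz'));J=dict(np.load('pics/w_jig.npz'));k=4.7
P=lambda f,o,pts,z:np.array([w(f,o[0]+(u+.5)/k-.5,o[1]+(v+.5)/k-.5,z)[:2] for u,v in pts])
def rect(n,q):
    e=np.diff(np.vstack([q,q[:1]]),axis=0);print(n,q.mean(0).round(4),np.hypot(*e.T).round(4),np.degrees(np.arctan2(e[:,1],e[:,0])).round(1))
o=(340,140)
rect('stand',P(K,o,[(30,148),(285,20),(375,228),(130,350)],.045))
rect('handle',P(K,o,[(188,193),(302,170),(330,268),(220,310)],.110))
fl=P(K,o,[(157,298),(103,147),(262,87)],.050);rect('flange',np.vstack([fl,fl[0]+fl[2]-fl[1]]))
f0=dict(np.load('pics/top0.npz'));print('handle top cam',w(f0,229.6,234,.11))
o=(335,145)
rect('carriage',P(J,o,[(55,45),(385,62),(340,503),(28,490)],.058))
print('knob',P(J,o,[(240,183)],.104),'collar',P(J,o,[(217,157)],.0625))
s=P(J,o,[(185,438),(192,333),(234,333),(228,438)],.078);rect('slotrect',s)
s=P(J,o,[(165,438),(232,438+0),(247,333),(176,333)],.078);rect('headouter',s)
e=P(J,o,[(148,385),(268,388)],.076);print('head',e.mean(0))
# rail & panel on full image
for n,a,b,z in[('panelL',(306,20),(299,279),.018),('panelR',(470,5),(434,285),.018),('slots',(383,113),(388.5,43),.038)]:
    A,B=w(J,*a,z)[:2],w(J,*b,z)[:2];d=A-B;print(n,A.round(4),B.round(4),np.degrees(np.arctan2(d[1],d[0])).round(2),np.hypot(*d).round(4))
E
```

```text
stand [0.6285 0.2478] [0.0604 0.0497 0.0596 0.0504] [  26.5  -63.7 -152.9  117.2]
handle [0.6289 0.247 ] [0.0213 0.0193 0.0218 0.023 ] [  11.3  -71.3 -158.7  107.3]
flange [0.6286 0.2472] [0.0352 0.0358 0.0352 0.0358] [ 111.1   20.5  -68.9 -159.5]
handle top cam [0.62981538 0.24097606 0.11      ]
carriage [ 0.5813 -0.1568] [0.069  0.0962 0.0692 0.0966] [ -2.7 -92.2 177.7  87.7]
knob [[ 0.58104715 -0.12952048]] collar [[ 0.58281008 -0.1295822 ]]
slotrect [ 0.581 -0.175] [0.0224 0.0087 0.0224 0.009 ] [ 8.850e+01  1.000e-01 -9.060e+01 -1.799e+02]
headouter [ 0.58  -0.175] [0.014  0.0225 0.0146 0.0224] [ 1.000e-01  8.470e+01 -1.799e+02 -9.370e+01]
head [ 0.58092459 -0.17563728]
panelL [0.5089 0.0206] [ 0.4995 -0.2521] 88.01 0.2728
panelR [0.6699 0.0344] [ 0.6571 -0.2591] 87.5 0.2938
slots [ 0.586  -0.0678] [ 0.5884 -0.0036] -92.17 0.0642
```

```bash
python3 - <<'E'
from plant import robot
from h import *
pi=np.pi;r=np.radians
S=lambda n:(lambda s:print(n,round(s['t'],2),np.round(s['tcp_pos'],4),np.round(s['tcp_rot'],3),np.round(s['wrist_force'],1),np.round(s['torque'],2),round(s['opening'],3)))(robot.sense())
kx,ky=.6287,.2472
robot.grip(.75,60)
robot.goto([kx,ky,.15],[pi,0,r(20.6)]);S('above');print(np.round(robot.sense()['joint_pos'],2))
print(robot.move_straight([kx,ky,.077],vel=.1,contact_N=10));S('down')
robot.grip(0);S('grip')
print(robot.move_straight([kx,ky,.215],vel=.15));S('up')
for p,y in[([.5805,-.175,.215],r(-92.3)),([.5805,-.175,.145],r(-40)),([.5805,-.175,.145],r(8))]:
    q=robot.inverse_kinematics(p,[pi,0,y]);print(None if q is None else np.round(q,2))
f=robot.grab_frame('wrist');np.savez('pics/w_up.npz',**f);cv2.imwrite('pics/w_up.png',f['image'][:,:,::-1])
E
```

```text
above 5.88 [0.6295 0.2473 0.1512] [ 3.141e+00 -2.000e-03  3.590e-01] [-0.2  0.5 -0. ] [-0.02  0.03  0.03] 0.751
[-0.94  0.66  0.78  1.65 -0.52  1.04  0.36]
False
down 6.77 [0.6293 0.2471 0.0774] [ 3.141e+00 -1.000e-03  3.590e-01] [ 0.7  0.4 -0.7] [-0.01  0.    0.02] 0.749
grip 7.21 [0.629  0.2473 0.0777] [-3.141e+00 -1.000e-03  3.600e-01] [0.3 0.2 3.3] [ 0.04  0.21 -0.04] 0.273
False
up 8.28 [0.6279 0.2472 0.2137] [-3.142e+00  2.000e-03  3.600e-01] [-0.  -0.  -1.7] [ 0.06 -0.03 -0.01] 0.274
[-0.58  0.68  1.24  1.78 -0.69  1.2  -0.74]
[-0.45  0.65  0.99  1.84 -0.64  1.01  0.11]
[-0.38  0.59  0.87  1.84 -0.54  0.97  0.86]
```

View pics/w_up.png

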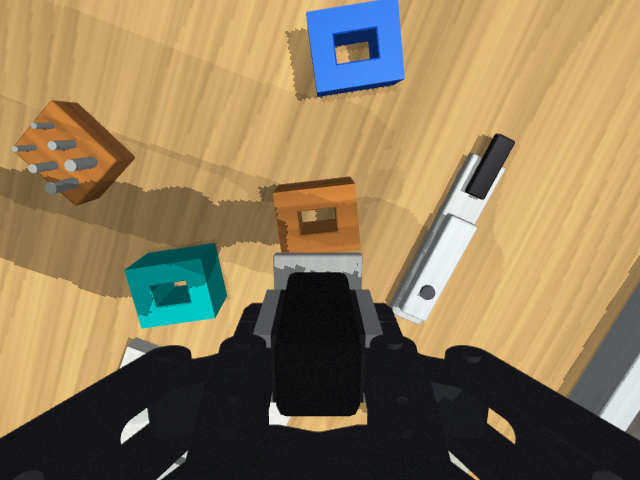

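Key held upright (flange edge at row ~255–290), and the empty stand hole is at (319,220). Next is inserting it in the screw.

```bash
python3 - <<'E'
from plant import robot
from h import *
pi=np.pi;r=np.radians
S=lambda n:(lambda s:print(n,round(s['t'],2),np.round(s['tcp_pos'],4),np.round(s['tcp_rot'],3),np.round(s['wrist_force'],1),np.round(s['torque'],2),round(s['opening'],3)))(robot.sense())
f=dict(np.load('pics/w_up.npz'));print('hole',w(f,319,219.5,.045))
x,y=.5808,-.1752
robot.goto([x,y,.18],[pi,0,r(-92.3)]);S('above')
c=robot.move_straight([x,y,.1455],vel=.05,contact_N=8);S(c)
f=robot.grab_frame('side');np.savez('pics/s1.npz',**f);crop(f,280,150,120,100,5,'s1.png')
E
```

```text
hole [0.62878348 0.24899636 0.045     ]
above 9.9 [ 0.5816 -0.1738  0.1798] [ 3.142e+00  1.000e-03 -1.608e+00] [ 0.3  0.2 -1.4] [0.01 0.03 0.03] 0.276
False 10.74 [ 0.5809 -0.1755  0.1457] [-3.141 -0.    -1.611] [-0.5 -0.2 -1. ] [-0.05 -0.01  0.03] 0.277
```

View pics/s1.png

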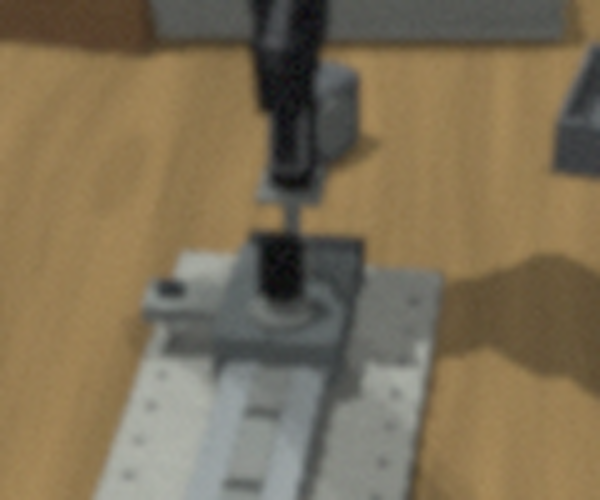

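The key went to slot depth without meeting the rim; the flange is at crop (290,190), behind the knob at (280,265). Now I'll turn it, watching the moment.

```bash
python3 - <<'E'
from plant import robot
from h import *
pi=np.pi;r=np.radians
S=lambda n:(lambda s:print(n,round(s['t'],2),np.round(s['tcp_pos'],4),np.round(s['tcp_rot'],3),np.round(s['wrist_force'],1),np.round(s['torque'],2),round(s['opening'],3)))(robot.sense())
x,y=.5806,-.1753
for a in(-72,-50,-28,-6,5):
    robot.goto([x,y,.1452],[pi,0,r(a)]);S(a)
f=robot.grab_frame('side');np.savez('pics/s2.npz',**f)
robot.goto([x,y,.1455],[pi,0,r(-6)]);S('back')
robot.move_straight([x,y,.2],vel=.08);S('up')
E
```

```text
-72 11.18 [ 0.5806 -0.1754  0.1453] [-3.141  0.    -1.26 ] [ 0.2  0.3 -4.2] [-0.11 -0.16 -0.  ] 0.276
-50 11.57 [ 0.5802 -0.1753  0.1452] [ 3.141e+00  1.000e-03 -8.780e-01] [-1.2 -0.7 -3.1] [ 0.14  0.31 -0.06] 0.276
-28 11.97 [ 0.5797 -0.1754  0.145 ] [ 3.141e+00  2.000e-03 -4.950e-01] [-2.   0.8 -0.6] [ 0.16  0.83 -0.05] 0.27
-6 12.38 [ 0.5795 -0.1758  0.1449] [ 3.141e+00  2.000e-03 -1.110e-01] [-4.9 -0.8 -1. ] [-0.12  1.29 -0.07] 0.274
5 12.65 [ 0.5797 -0.176   0.1448] [3.141e+00 2.000e-03 8.000e-02] [-4.3 -1.1 -2.5] [-0.38  1.34 -0.06] 0.273
back 12.97 [ 0.5826 -0.1753  0.146 ] [ 3.14  -0.004 -0.103] [ 0.4 -1.2 -2.5] [-0.29 -0.07 -0.05] 0.276
up 13.81 [ 0.5803 -0.175   0.1996] [-3.141e+00  1.000e-03 -1.050e-01] [ 0.1 -0.7 -1.1] [-0.02  0.01  0.02] 0.272
```

```bash
python3 - <<'E'
from plant import robot
from h import *
robot.goto([.56,-.17,.3],[np.pi,0,0])
f=robot.grab_frame('wrist');np.savez('pics/w3.npz',**f);u,v=map(int,px(f,[.581,-.16,.07]));print(u,v,robot.sense()['t'])
crop(f,u-65,max(v-60,0),130,120,5,'w3.png')
E
```

```text
340 195 14.35
```

View pics/w3.png

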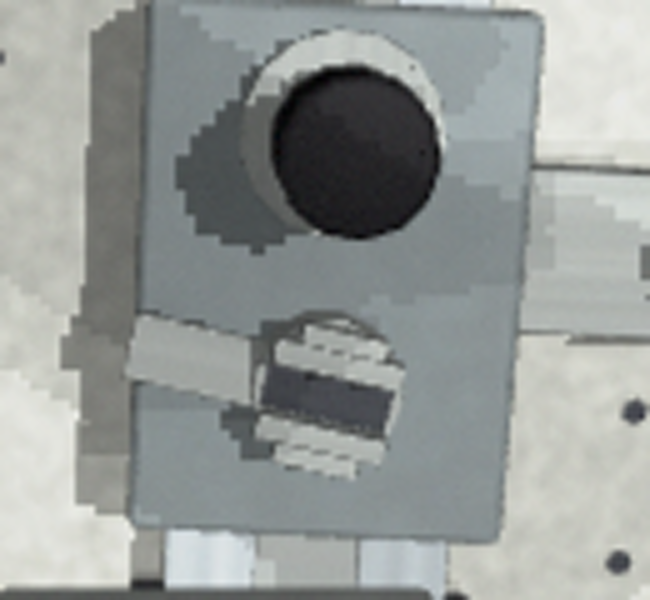

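The tab at crop (195,360) now points sideways, about 75° (1.3 rad) round and well clear of the collar. The key goes back next.

```bash
python3 - <<'E'
from plant import robot
from h import *
pi=np.pi;r=np.radians
S=lambda n:(lambda s:print(n,round(s['t'],2),np.round(s['tcp_pos'],4),np.round(s['tcp_rot'],3),np.round(s['wrist_force'],1),np.round(s['torque'],2),round(s['opening'],3)))(robot.sense())
f=dict(np.load('pics/w3.npz'));u0,v0=340-65,195-60
print('knob',w(f,u0+356/5,v0+152/5,.109),'collar',w(f,u0+343/5,v0+133/5,.0675))
kx,ky=.6288,.2475
robot.goto([kx,ky,.2],[pi,0,r(20.6)]);S('above')
robot.move_straight([kx,ky,.135],vel=.15)
c=robot.move_straight([kx,ky,.0775],vel=.06,contact_N=6);S(c)
E
```

```text
knob [ 0.58241661 -0.13051873  0.109     ] collar [ 0.58298297 -0.13094361  0.0675    ]
above 15.95 [0.6297 0.2447 0.2008] [ 3.14e+00 -1.00e-03  3.56e-01] [ 0.4 -0.4 -1. ] [-0.11  0.02 -0.01] 0.27
True 17.44 [0.6282 0.2473 0.0777] [3.142e+00 2.000e-03 3.590e-01] [-1.5 -0.4  6. ] [-0.01  0.02  0.03] 0.279
```

```bash
python3 - <<'E'
from plant import robot
from h import *
pi=np.pi;r=np.radians
S=lambda n:(lambda s:print(n,round(s['t'],2),np.round(s['tcp_pos'],4),np.round(s['tcp_rot'],3),np.round(s['wrist_force'],1),np.round(s['torque'],2),round(s['opening'],3)))(robot.sense())
robot.grip(.75);robot.move_straight([.6288,.2475,.19],vel=.2);S('rel')
f=robot.grab_frame('wrist');np.savez('pics/w4.npz',**f);u,v=map(int,px(f,[.6288,.2475,.07]));crop(f,max(u-80,0),max(v-60,0),160,120,3,'w4.png')
k=[.5824,-.1308]
robot.goto([*k,.16],[pi,0,r(-2.3)]);S('above')
c=robot.move_straight([*k,.088],vel=.08,contact_N=8);S(c)
if not c:
    robot.grip(0,80);S('grip')
E
```

```text
rel 18.62 [0.6279 0.2475 0.1889] [-3.141  0.007  0.36 ] [-0.   0.6 -0.4] [0.04 0.01 0.01] 0.749
above 20.1 [ 0.5833 -0.1288  0.1598] [-3.141 -0.    -0.037] [ 0.1 -0.2  0.2] [ 0.03 -0.04 -0.  ] 0.751
False 21.15 [ 0.5828 -0.1311  0.0885] [ 3.141e+00 -1.000e-03 -4.000e-02] [-0.7 -0.  -0.1] [ 0.04 -0.01  0.02] 0.751
grip 21.59 [ 0.5823 -0.1308  0.0881] [-3.141  0.    -0.04 ] [-0.6 -0.6  1.2] [-0.02  0.09  0.02] 0.28
```

View pics/w4.png

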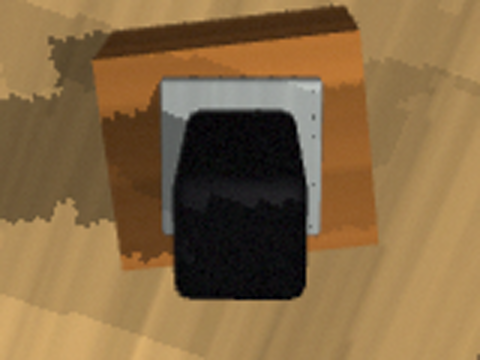

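The key stands upright in its stand, with the flange flat on top at crop (242,155). The knob is gripped; now pull, slide and press.

```bash
python3 - <<'E'
from plant import robot
from h import *
pi=np.pi;r=np.radians
S=lambda n:(lambda s:print(n,round(s['t'],2),np.round(s['tcp_pos'],4),np.round(s['wrist_force'],1),np.round(s['torque'],2),round(s['opening'],3)))(robot.sense())
k=np.array([.5824,-.1308]);j=np.array([np.cos(r(87.75)),np.sin(r(87.75))])
for z in(.0915,.095,.0965):robot.move_straight([*k,z],vel=.03);S(z)
p=k+.02*j;robot.move_straight([*p,.0965],vel=.04);S('20')
f=robot.grab_frame('top');np.savez('pics/t1.npz',**f)
E
```

```text
0.0915 21.86 [ 0.5823 -0.1308  0.0915] [-0.4 -0.4 -2.2] [-0.04 -0.06 -0.  ] 0.285
0.095 22.12 [ 0.5823 -0.1307  0.0949] [-0.3  0.1 -3.7] [-0.1  -0.21  0.01] 0.281
0.0965 22.38 [ 0.5823 -0.1307  0.0964] [ 0.7 -0.5 -4.7] [-0.15 -0.22 -0.01] 0.281
20 23.02 [ 0.5833 -0.109   0.0963] [ 0.2  1.8 -5.2] [ 0.39 -0.35 -0.06] 0.278
```

```bash
python3 - <<'E'
from plant import robot
from h import *
r=np.radians
S=lambda n:(lambda s:print(n,round(s['t'],2),np.round(s['tcp_pos'],4),np.round(s['wrist_force'],1),np.round(s['torque'],2),round(s['opening'],3)))(robot.sense())
S('now')
k=np.array([.5824,-.1308]);j=np.array([np.cos(r(87.75)),np.sin(r(87.75))])
p=k+.064*j;print(p)
robot.move_straight([*p,.0965],vel=.05);robot.sleep(.3);S('64')
c=robot.move_straight([*p,.0885],vel=.02);robot.sleep(.2);S('mid')
E
```

```text
now 23.07 [ 0.5833 -0.1092  0.0963] [ 0.3  2.1 -5.2] [ 0.38 -0.32 -0.  ] 0.28
[ 0.58491263 -0.06684934]
64 24.41 [ 0.5853 -0.0665  0.0966] [ 4.1  1.7 -7. ] [ 0.37 -1.05 -0.01] 0.283
mid 25.16 [ 0.5853 -0.067   0.0888] [ 3.8  1.2 -0.1] [ 0.29 -0.95 -0.02] 0.281
```

```bash
python3 - <<'E'
from plant import robot
from h import *
S=lambda n:(lambda s:print(n,round(s['t'],2),np.round(s['tcp_pos'],4),np.round(s['wrist_force'],1),np.round(s['torque'],2),round(s['opening'],3)))(robot.sense())
p=[.5849,-.0668]
for z in(.086,.084,.083,.082,.081,.080):
    robot.move_straight([*p,z],vel=.02);robot.sleep(.2);S(z)
    if robot.sense()['wrist_force'][2]>12:break
f=robot.grab_frame('side');np.savez('pics/s3.npz',**f);crop(f,270,150,130,110,5,'s3.png')
E
```

```text
0.086 25.63 [ 0.5852 -0.0671  0.0862] [3.5 1.1 1.3] [ 0.16 -1.06  0.03] 0.281
0.084 26.08 [ 0.5853 -0.067   0.0842] [5.2 0.2 2.5] [ 0.1  -1.22  0.01] 0.274
0.083 26.53 [ 0.5853 -0.0671  0.0838] [3.4 0.5 7.1] [ 0.14 -0.93 -0.01] 0.281
0.082 26.98 [ 0.5853 -0.0672  0.0837] [ 1.   1.3 14.7] [ 0.31 -0.38  0.  ] 0.28
```

View pics/s3.png

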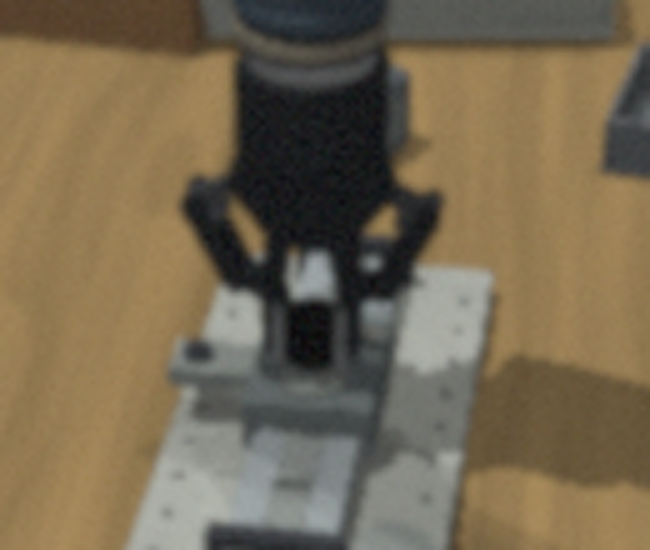

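The side view shows the carriage one slot along, with only the last slot still visible at crop (290,485), and the knob gripped at (310,335). The hard stop came 4.9 mm below the no-load height, which is where home should be. One last stability check, then I'll hand in.

```bash
python3 - <<'E'
from plant import robot
import numpy as np
robot.sleep(.5);s=robot.sense();print(s['t'],np.round(s['tcp_pos'],4),np.round(s['wrist_force'],1),s['opening'])
robot.close_job()
E
```

```text
27.5333 [ 0.5853 -0.0672  0.0837] [ 1.4  1.6 13.8] 0.2804999645213655
the job is handed in; nothing more can be done
```

The job is done and handed in at 27.5 s, with the arm still gripping the knob and pressing it home in the next slot.

- **Screw:** I turned it with the key to about 1.3 rad, judged by eye from a wrist picture. That is a little short of a full quarter turn, but the tab is clear of the collar.
- **Key:** It is back upright in its stand with the flange flat on top, confirmed by picture.
- **Carriage:** I pulled the plunger up to about 13 mm and slid the carriage 64 mm. The last picture shows only one slot still uncovered, as expected.
- **Pin:** It met a hard stop 4.9 mm below its no-load height, which matches fully home (about 5 mm expected). The final check showed a steady push of about 14 N and a firm grip.

**Checks that did not fully agree:**
- My two estimates of the next slot's position differed by about 1 mm, and a side force of about 4 N showed during the slide. It dropped to 1–2 N once the pin was home.
- At the 20 mm point of the slide the arm read about 1.8 mm ahead of its target, but it was within 0.5 mm at the slot.

I did not take a final picture of the other things on the bench. No unexpected contact was felt during the job.

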